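# Take the bench pile apart onto its locating pads

## Robot

A 6-joint arm with a two-finger parallel gripper is mounted at the origin on a cart in front of the work surface, level with it; the furniture and walls round the work are solid. World frame = base frame: x ahead of the robot, y to its left, z up, the work surface at z = 0. Lengths are in mm, angles in rad, forces in N, time in s.
With the tool pointing down it reaches from about 250 to 725 mm from the base axis. Payload 9.7 kg.
Tool frame: the origin (TCP) lies between the finger pads; the fingertips stand env.tcp_to_tips ahead of it and the grasp point (between the pads) is the TCP (env.tcp_to_tips is the distance from the TCP to the fingertips, in mm); x points along the fingers, y is the direction in which the jaws open and shut, and the axes are right-handed (so a half turn about x gives the same grasp; the last joint's range is limited). The gripper opens to 85 mm and grips with 20 to 120 N. Pads are 22 mm wide; open, the fingers measure 114 mm over their backs; the gripper's body (76 mm by 85 mm) begins 54 mm behind the grasp point. The pads swing forward as they close: fully open they stand 13 mm farther back than shut.
Start: joints at [1.283, 0.087, 0.176, 1.66, 0, 1.571], TCP at [156.111, 527.377, 250.284] pointing down, gripper open.
Joint ranges: [-3.13, 3.13], [-0.85, 1.81], [-1.15, 1.24], [-2.2, 2.28], [-1.44, 1.52], [-3.14, 3.14]. Speed limits (rad/s): [2.22, 2.22, 2.57, 3.14, 3.14, 3.14].

## Interface

Orientations are given as a unit quaternion [x, y, z, w].
In Python, from rig import env, read_camera gives the robot as it stands. The module is installed in compiled form; this text tells all that it offers.
- The arm moves only by the tool carry_out, never from a script. Its argument "commands" is a list of rows, each a list of 3 entries, a list of its own where there are three numbers: the turn, a rotation vector about the tool's x, y, z in degrees, then the shift along the tool's x, y, z in cm, then the closure in counts, from 0 (fully open) to 255 (shut). A call has 1 to 20 rows; each row is the pose to reach, as a shift and turn from the pose commanded when the call began, along the tool's axes at that moment; what a row does not reach only later rows make up. A row lasts 1/8 s, in which the tool goes at most 62.5 mm and 10.7 degrees, less where a joint would pass 70% of its speed; a pose out of reach is approached as far as the arm can. A call with a gripper value outside its range is refused whole. The fingers move at their own pace and stop on an object; the grip force is fixed at half the most. Time passes only in rows, so rows that repeat a pose let the fingers close. It gives the time, the measured TCP pose, the force and the opening at its end, in the units of the state.
- env.observe(): the state, without advancing time (a new reading comes with each control period).
- read_camera(name): name is "scene" or "top"; returns a dict with "color" (480x640x3 uint8, red, green, blue), "depth" (480x640 float32, mm along the optical axis (not along the pixel's ray), 0 where there is no reading), "fx", "fy", "cx", "cy" (pixels), "world_from_camera" (4x4, takes a point from camera to world coordinates). Camera axes: x right, y down, z forward; pixel columns grow to the right and rows downward; lengths in mm; the calibration is good to about 2 mm. A picture is of the moment at which its call begins.
- env.job_done(): hands the job in, once; it reports no verdict.
The state is a dict: "clock": time; "qpos": joint angles; "qd": joint speeds; "joint_torque": joint torques, N m; "tcp_pos": TCP position; "tool_rot": TCP orientation; "contact_force": force on the tool from outside, world axes, zero at the start; "wrist_torque": the same for the moment, N m; "finger_gap": opening from 0.0 (shut) to 1.0 (fully open).
Only numpy, scipy, OpenCV 4.12 (cv2) and the standard library are available. Lean on these libraries where they do the work, as an engineer would, in place of code of your own. Each camera call takes 0.05 s, during which the arm holds its last target. There are 200 camera calls.

## Task

Take the stack on the bench apart and set each thing upright on its own pad, lying flat in the middle between the pad's steel pins: the white battery cell on the blue pad, the solder reel on the yellow one, the steel block on the white one and the cork sanding block on the red one. Set each one down, never drop it or let it fall, and leave the green model car and the tape roll where they are.

Things in the scene. Friction and masses are not known exactly. Their poses are not given: they have to be found in the camera images.
- cell_center (a point): Large round battery cell, white with a black foot, 33 mm diameter, 60 mm high, about 140 g, standing on top of the stack. The point is its centre, half-way up; z is its upward axis. Goes on the blue pad.
- solder_reel_center (a point): Reel of silver-grey solder with black flanges, standing on end, 39 mm high; flanges 46 mm diameter and 2 to 3 mm thick, core 36 mm diameter; about 220 g. Second from the top of the stack, on the steel block. The point is its centre, half-way up; z is its upward axis. Goes on the yellow pad.
- steel_block_center (a point): Square bare-steel block, 50 x 50 x 20 mm high, about 420 g. Third from the top of the stack, lying on the cork sanding block. The point is its centre, half-way up; z up, x and y along its sides. Goes on the white pad.
- sanding_block_center (a point): Brown cork sanding block, 42 mm along its x, 71 mm along its y, 24 mm high, about 60 g, bottom of the stack, lying on the bench. The point is its centre, half-way up; z up. Goes on the red pad.
- blue_pad_seat (a point): Blue plastic plate, 100 x 80 x 4 mm, fixed to the bench, black footprint in its middle. Four steel pins, 6 mm thick, stand 6 mm above its surface, at (+-18, +-18) mm: 6 mm of room all round the cell. Origin: middle of the pad's upper surface (4 mm above the bench), z up, x along its 100 mm side.
- yellow_pad_seat (a point): Yellow plastic plate, 100 x 80 x 4 mm, fixed to the bench, black footprint in its middle. Four steel pins, 6 mm thick, stand 6 mm above its surface, at (+-23, +-23) mm: 6 mm of room all round the reel. Origin: middle of the pad's upper surface (4 mm above the bench), z up, x along its 100 mm side.
- white_pad_seat (a point): White plastic plate, 100 x 80 x 4 mm, fixed to the bench, black footprint in its middle. Eight steel pins, 6 mm thick, stand 6 mm above its surface, two on each side of the 50 mm square footprint, at (+-34, +-20) and (+-20, +-34) mm: 6 mm of room all round the steel block. Origin: middle of the pad's upper surface (4 mm above the bench), z up, x along its 100 mm side.
- red_pad_seat (a point): Red plastic plate, 100 x 80 x 4 mm, fixed to the bench, black footprint in its middle. The footprint is 71 mm along the pad's x and 42 mm along its y. Eight steel pins, 6 mm thick, stand 6 mm above its surface, at (+-44.5, +-15) and (+-27, +-30) mm: 6 mm of room all round the sanding block, its long side (own y) along the pad's x, either way round. Origin: middle of the pad's upper surface (4 mm above the bench), z up, x along its 100 mm side.
- model_car: Dark green die-cast model car, 39 x 97 x 35 mm, loose on the bench; a bystander. The origin is at the centre of its underside; its y runs along its length. (Keep the arm clear of the furniture too: an office chair stands at the left edge of the bench between the arm's start and the work, a tool pole behind the car, and a desk lamp hangs about 0.7 m above the bench.)
- tape_roll: Roll of masking tape lying flat, 86 mm diameter, 22 mm high, loose on the bench; a bystander. The origin is at the centre of its underside.
Things that resemble listed ones, but are neither listed nor needed, are in the scene too. Leave any pink look-alike of the part that bears steel_block_center alone.

How it is judged (in metres and radians):
At the end, for the whole second after the job is handed in: Battery cell on the blue pad, reel on the yellow, steel block on the white, sanding block on the red: each centre within 10 mm of its pad's middle in plan, resting on the pad's surface (height within about 2.5 mm, not on a pin), upright within 0.06 rad, at rest and released (horizontal distance between cell_center and blue_pad_seat below 0.01 m and z of cell_center in the frame of blue_pad_seat between 0.027 and 0.0325 m and angle between each of cell_center, solder_reel_center, steel_block_center, sanding_block_center's own z axis and vertical below 0.06 rad and linear speed of each of cell, solder_reel, steel_block, sanding_block below 0.02 m/s and horizontal distance between solder_reel_center and yellow_pad_seat below 0.01 m and z of solder_reel_center in the frame of yellow_pad_seat between 0.0165 and 0.022 m and horizontal distance between steel_block_center and white_pad_seat below 0.01 m and z of steel_block_center in the frame of white_pad_seat between 0.007 and 0.0125 m and horizontal distance between sanding_block_center and red_pad_seat below 0.01 m and z of sanding_block_center in the frame of red_pad_seat between 0.009 and 0.0145 m); the robot touches nothing.
It fails at once if the model car is moved or knocked over (more than 20 mm) (distance of model_car from where it was at the start of the episode above 0.02 m).
It fails at once if the tape roll is moved (more than 20 mm) (distance of tape_roll from where it was at the start of the episode above 0.02 m).
It fails at once if one of the stacked things falls (faster than 0.8 m/s, out of the fingers) ((linear speed of cell above 0.8 m/s and contact force between the fingers and cell below 0.05 N) or (linear speed of solder_reel above 0.8 m/s and contact force between the fingers and solder_reel below 0.05 N) or (linear speed of steel_block above 0.8 m/s and contact force between the fingers and steel_block below 0.05 N) or (linear speed of sanding_block above 0.8 m/s and contact force between the fingers and sanding_block below 0.05 N)).
It also fails if it takes over 102 s, if anything falls off the work surface, if the arm or the gripper's body presses on something with over 40 N, if the wrist force passes 120 N, or if a joint passes its speed limit or range.

## Working session

There is one attempt and no reset: what is moved stays moved. The work goes in short steps, Python scripts to look and compute and a tool call to move; the robot and the scene stay as the last step left them, time stands still between calls to the robot, and variables do not carry over. Pictures are saved under pics/ and viewed, about 12 in all and at most 16, crops included, and the job is handed in when it is done.

Besides the shell and the picture viewer there is one more tool, called after "Emit:" as name([rows], argument=value, ...), one row to a line, values as JSON. carry_out: Moves the arm, as the interface text tells. Its arguments: {"type":"object","properties":{"commands":{"type":"array"}},"required":["commands"]}

```bash
mkdir -p pics; cat > h.py <<'E'
import numpy as np, cv2
from rig import env, read_camera
def snap(n):
    c=read_camera(n); np.savez('%s.npz'%n,**c); return c
def load(n): return dict(np.load('%s.npz'%n))
def save(c,f,box=None,s=1):
    im=c['color'][...,::-1]
    if box: x0,y0,x1,y1=box; im=im[y0:y1,x0:x1]
    cv2.imwrite('pics/'+f,cv2.resize(im,None,fx=s,fy=s,interpolation=cv2.INTER_CUBIC))
def cloud(c):
    v,u=np.mgrid[:480,:640]; d=c['depth']
    P=np.stack([(u-c['cx'])/c['fx']*d,(v-c['cy'])/c['fy']*d,d],-1)
    T=c['world_from_camera']; return P@T[:3,:3].T+T[:3,3]
def onplane(c,u,v,z):
    T=c['world_from_camera']; r=T[:3,:3]@np.array([(u-c['cx'])/c['fx'],(v-c['cy'])/c['fy'],1]); o=T[:3,3]
    return o+r*(z-o[2])/r[2]
E
python3 - <<'E'
from h import *
for n in('scene','top'):
    c=snap(n); save(c,n+'0.png'); print(n,c['fx'],c['cx'],c['cy'],c['world_from_camera'].round(3).tolist())
print(env.observe(),env.tcp_to_tips)
E
```

```text
scene 466.2671833607022 321.17660201894074 234.77837407322468 [[-0.987, -0.103, 0.12, 345.053], [-0.158, 0.69, -0.707, 566.901], [-0.01, -0.717, -0.697, 708.541], [0.0, 0.0, 0.0, 1.0]]
top 465.5152492008162 315.61477342568753 236.0188348715626 [[-0.265, -0.818, 0.51, -101.124], [-0.964, 0.228, -0.135, 66.551], [-0.006, -0.528, -0.849, 1038.293], [0.0, 0.0, 0.0, 1.0]]
{'clock': 0.1, 'qpos': array([ 1.28302789e+00,  8.73891168e-02,  1.75210557e-01,  1.65980455e+00,
       -1.86598211e-07,  1.57080656e+00]), 'qd': array([ 0.00020891, -0.00262292,  0.00026022, -0.00104183, -0.00146144,
        0.00105791]), 'joint_torque': array([-5.94924131e-04, -5.21560013e+01,  4.65655017e+01,  1.60739844e-02,
       -3.84618886e-05,  4.04441025e-06]), 'tcp_pos': array([156.0441611 , 527.20434163, 249.66128355]), 'tool_rot': array([ 0.10097911,  0.69985936, -0.10180965,  0.69973916]), 'contact_force': array([ 0.30048985,  0.2609876 , -0.65876227]), 'wrist_torque': array([ 0.01624098, -0.04306958,  0.05277174]), 'finger_gap': 0.9998757700333885} 19.0
```

View pics/scene0.png

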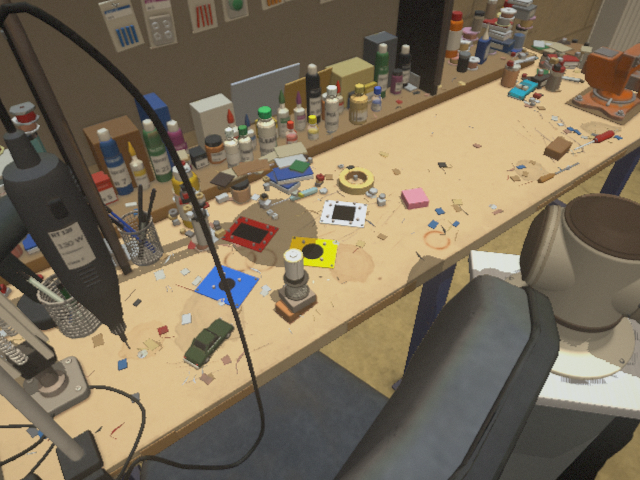

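View pics/top0.png

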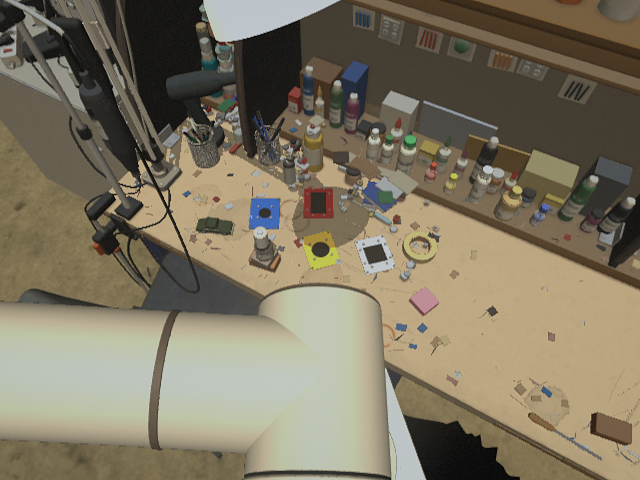

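The scene picture shows the stack at about (293,285), with the blue pad at (227,285), yellow at (314,251), white at (344,213), red at (251,232), the car at (209,340) and the tape at (355,180). The top picture shows the stack at (263,250) and all four pads unobstructed. Next I'll enlarge both.

```bash
python3 - <<'E'
from h import *
c=load('scene'); save(c,'s1.png',(170,160,390,370),3.6 if 0 else 2.8)
t=load('top'); save(t,'t1.png',(190,170,450,320),3)
for n,c,pts in(('scene',c,dict(cell=(293,256),blue=(227,285),yel=(314,251),white=(344,213),red=(251,232),car=(209,340),tape=(355,170))),('top',t,dict(cell=(261,232),blue=(265,213),yel=(320,250),white=(376,254),red=(318,203),car=(214,225),steel=(275,256)))):
    P=cloud(c)
    for k,(u,v) in pts.items(): print(n,k,P[v,u].round(0),c['depth'][v,u])
E
```

```text
scene cell [481.  50. 142.] 776.40656
scene blue [522. 222. 265.] 574.0174
scene yel [473. -97.   5.] 975.1845
scene white [ 426. -225.    4.] 1060.8833
scene red [ 619. -132.    5.] 1017.3584
scene car [608. 163.  35.] 786.7683
scene tape [ 417. -367.   22.] 1147.2072
top cell [479.  41. 146.] 1057.2579
top blue [627.  14.   5.] 1256.2112
top yel [476. -98.   4.] 1195.625
top white [ 427. -233.    2.] 1190.0424
top red [ 622. -133.    2.] 1275.817
top car [605. 150.  33.] 1202.5952
top steel [470.  19.  38.] 1147.2849
```

View pics/s1.png

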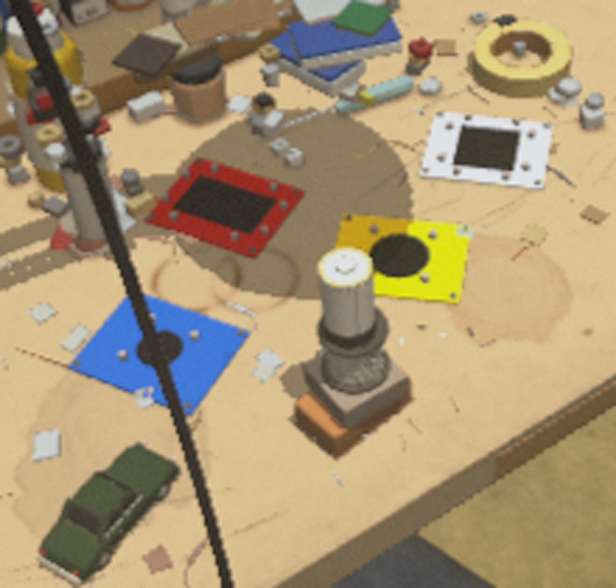

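View pics/t1.png

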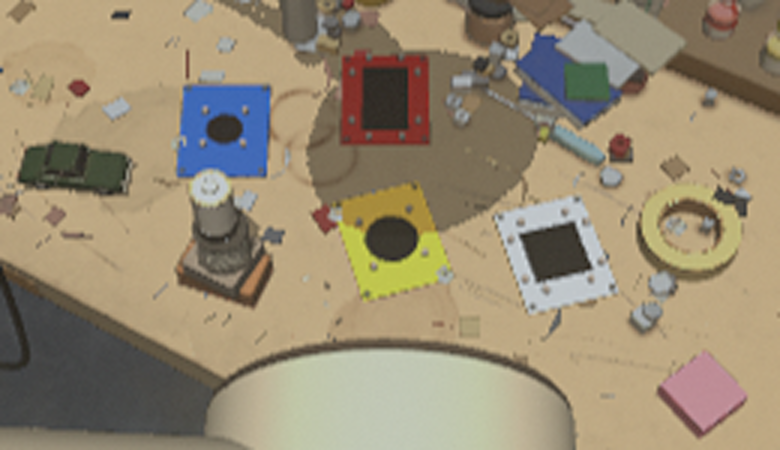

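The enlarged crops show each pad's footprint and pins. The stack is turned about 30°, and a dark cable crosses the blue pad in the scene view. Next I'll measure the pads and the stack and make an obstacle map.

```bash
python3 - <<'E'
from h import *
C={n:load(n) for n in('scene','top')}
pads=dict(blue=(622,14),yellow=(475,-98),white=(427,-233),red=(620,-133))
for n,c in C.items():
    P=cloud(c); hsv=cv2.cvtColor(c['color'],cv2.COLOR_RGB2HSV); 
    for k,(x,y) in pads.items():
        near=(np.hypot(P[...,0]-x,P[...,1]-y)<72)&(abs(P[...,2]-4)<9)&(c['depth']>0)
        H,S,V=hsv[...,0],hsv[...,1],hsv[...,2]
        m={'blue':(H>100)&(H<130)&(S>120),'yellow':(H>22)&(H<34)&(S>200),'white':(S<60)&(V>140),'red':((H<6)|(H>174))&(S>150)}[k]&near
        m=cv2.morphologyEx(m.astype(np.uint8),cv2.MORPH_OPEN,np.ones((2,2)))
        nn,lab,st,_=cv2.connectedComponentsWithStats(m); 
        i=1+st[1:,4].argmax(); v,u=np.nonzero(lab==i)
        q=np.array([onplane(c,a,b,4)[:2] for a,b in zip(u,v)],np.float32)
        print(n,k,cv2.minAreaRect(q),len(q))
        dk=near&(V<70)&(np.hypot(P[...,0]-x,P[...,1]-y)<45)
        v,u=np.nonzero(dk)
        if len(u)>5:
            q=np.array([onplane(c,a,b,4)[:2] for a,b in zip(u,v)],np.float32); print('   dark',q.mean(0),cv2.minAreaRect(q),len(q))
    s=(np.hypot(P[...,0]-481,P[...,1]-32)<60)&(c['depth']>0)
    Q=P[s]
    for lo,hi in((10,22),(22,28),(40,48),(48,78),(78,86),(86,135),(138,150)):
        q=Q[(Q[:,2]>lo)&(Q[:,2]<hi)]
        if len(q)>3: print('  z',lo,hi,len(q),q.mean(0).round(1),q[:,:2].min(0).round(1),q[:,:2].max(0).round(1),'rect',cv2.minAreaRect(q[:,:2].astype(np.float32)))
    for nm,(x,y) in dict(car=(608,155),tape=(415,-335)).items():
        q=P[(np.hypot(P[...,0]-x,P[...,1]-y)<85)&(P[...,2]>10)&(P[...,2]<45)&(c['depth']>0)]
        if len(q): print(nm,cv2.minAreaRect(q[:,:2].astype(np.float32)),q[:,2].max())
# max height grid, 60mm
A=np.concatenate([cloud(c)[c['depth']>0] for c in C.values()])
print('maxz x rows(0..840) y cols 640..-500')
for x in range(-60,850,60):
    print(x,' '.join('%4d'%(-9 if not len(z) else max(z.max(),-9)) for y in range(640,-520,-60) for z in [A[(A[:,0]>=x)&(A[:,0]<x+60)&(A[:,1]>=y-60)&(A[:,1]<y),2]]))
E
```

```text
scene blue ((595.8889770507812, 10.30438232421875), (53.33247375488281, 108.46476745605469), 31.201189041137695) 609
   dark [627.05994   16.731903] ((627.7266235351562, 17.534530639648438), (28.4503231048584, 24.39439582824707), 40.04811477661133) 75
scene yellow ((474.68206787109375, -92.09475708007812), (96.21041107177734, 77.34759521484375), 1.4179480075836182) 618
   dark [478.07913 -96.02689] ((477.8955078125, -95.74340057373047), (38.58934020996094, 39.76436233520508), 44.64450454711914) 216
scene white ((425.08642578125, -223.2980194091797), (83.25615692138672, 100.2796859741211), 89.2374267578125) 742
   dark [ 428.326   -226.21942] ((427.89044189453125, -226.47286987304688), (44.02018356323242, 45.01350021362305), 89.43913269042969) 245
scene red ((618.0520629882812, -127.10527038574219), (79.43023681640625, 98.37939453125), 74.31580352783203) 616
   dark [ 621.6469  -130.68796] ((621.794921875, -131.168701171875), (39.355430603027344, 67.9311294555664), 74.48007202148438) 395
  z 10 22 151 [486.1  69.1  16.4] [447.   30.7] [519.2  85.7] rect ((482.15966796875, 48.266967773
[... 1006 characters left out ...]
154785156), (30.313007354736328, 32.97569274902344), 10.913869857788086)
car ((614.9448852539062, 152.19915771484375), (96.71282196044922, 39.84402084350586), 67.46569061279297) 36.879562035890444
tape ((410.9266357421875, -326.13055419921875), (114.44049835205078, 148.7615203857422), 69.0901107788086) 44.506678728881184
top blue ((623.3062744140625, 13.86407470703125), (78.62889862060547, 94.89273834228516), 74.53778839111328) 691
   dark [629.7265    15.324046] ((629.4586791992188, 14.943588256835938), (29.95613670349121, 22.997690200805664), 74.40283966064453) 77Traceback (most recent call last):
  File "<stdin>", line 12, in <module>
ValueError: attempt to get argmax of an empty sequence
```

```bash
python3 - <<'E'
from h import *
C={n:load(n) for n in('scene','top')}
pads=dict(blue=(625,14),yellow=(477,-98),white=(427,-230),red=(620,-132))
for n,c in C.items():
    P=cloud(c); hsv=cv2.cvtColor(c['color'],cv2.COLOR_RGB2HSV); H,S,V=hsv[...,0].astype(int),hsv[...,1],hsv[...,2]
    G=onplane
    v0,u0=np.mgrid[:480,:640]
    T=c['world_from_camera']; r=np.stack([(u0-c['cx'])/c['fx'],(v0-c['cy'])/c['fy'],np.ones_like(u0)],-1)@T[:3,:3].T
    X=T[:3,3]+r*((4-T[2,3])/r[...,2])[...,None]
    for k,(x,y) in pads.items():
        near=(np.hypot(X[...,0]-x,X[...,1]-y)<75)&(P[...,2]<18)
        m={'blue':(H>100)&(H<130)&(S>120),'yellow':(H>=22)&(H<38)&(S>190),'white':(S<60)&(V>140),'red':((H<6)|(H>174))&(S>150)}[k]&near
        m=cv2.morphologyEx(m.astype(np.uint8),cv2.MORPH_OPEN,np.ones((2,2)))
        if m.any():
            nn,lab,st,_=cv2.connectedComponentsWithStats(m); i=1+st[1:,4].argmax()
            print(n,k,cv2.minAreaRect(X[lab==i][:,:2].astype(np.float32)))
        dk=near&(V<75)&(np.hypot(X[...,0]-x,X[...,1]-y)<44)&(S<160)
        q=X[dk][:,:2].astype(np.float32)
        if len(q)>5: print('   dark',q.mean(0),cv2.minAreaRect(q),len(q))
    if n=='top':
      Q=P[(np.hypot(P[...,0]-481,P[...,1]-36)<70)&(c['depth']>0)]
      for lo,hi in((10,28),(38,48),(48,78),(80,92),(92,135),(138,155)):
        q=Q[(Q[:,2]>lo)&(Q[:,2]<hi)]
        if len(q)>3: print('  z',lo,hi,len(q),q.mean(0).round(1),q[:,:2].min(0).round(1),q[:,:2].max(0).round(1),'rect',cv2.minAreaRect(q[:,:2].astype(np.float32)))
A=np.concatenate([cloud(c)[c['depth']>0] for c in C.values()])
print('maxz rows x, cols y 640..-500')
for x in range(-60,850,60):
    print('%4d|'%x,' '.join('%4d'%(-9 if not len(z) else max(z.max(),-9)) for y in range(640,-520,-60) for z in [A[(A[:,0]>=x)&(A[:,0]<x+60)&(A[:,1]>=y-60)&(A[:,1]<y),2]]))
E
```

```text
scene blue ((595.8889770507812, 10.30438232421875), (53.33247375488281, 108.46476745605469), 31.201189041137695)
   dark [627.028     16.823399] ((627.8182983398438, 17.611618041992188), (28.689939498901367, 24.39439582824707), 40.04811477661133) 77
scene yellow ((474.9420471191406, -92.13153839111328), (97.05388641357422, 77.75822448730469), 0.9914095997810364)
   dark [477.93646 -96.32586] ((477.5364990234375, -96.61260986328125), (39.21651077270508, 40.7159309387207), 30.37129020690918) 221
scene white ((425.08642578125, -223.2980194091797), (83.25615692138672, 100.2796859741211), 89.2374267578125)
   dark [ 428.19055 -226.19147] ((428.1104431152344, -226.58193969726562), (44.23067855834961, 45.73386764526367), 89.0736312866211) 259
scene red ((618.0520629882812, -127.10527038574219), (79.43023681640625, 98.37939453125), 74.31580352783203)
   dark [ 621.81525 -130.73105] ((621.9379272460938, -131.2084197998047), (39.355430603027344, 68.2279281616211), 74.4800796508789) 397
top blue ((623.3062744140625, 13.86407470703125), (78.62889862060547, 94.89273834228516), 74.53778839111328)

[... 2800 characters left out ...]
 333    7  145  143   14   13    7   76   86   85  592  592  601
 540|   -9   -9   -9   -9   -9   -9  604   26   39   10   10    7   13   47   79   87  587  588  540  199
 600|   -9   -9   -9   -9    7  592  605   39   40   11   14    8   12   40   86  504  540  541  167  371
 660|   -9   -9   -9   24  600  602  475   10    8    8    9  170  156   82  503  524  528  150  381  379
 720|   -9   -9   37   36  600  574  510    8    7    7  140  159  157  175  504  502  160  376  378  320
 780|   -9   -9    3   63   42  565  515  159  178  166  335  154  147  170  157  211  394  392  376   -9
 840|   -9   -9   -9  107   13  521  504  506  221  232  472  499   45  107  194  410  408  375   -9   -9
```

```bash
python3 - <<'E'
from h import *
C={n:load(n) for n in('scene','top')}
A=np.concatenate([cloud(c)[c['depth']>0] for c in C.values()])
# 12mm/px plan map coloured by height
im=np.zeros((600,800,3),np.uint8)
A=A[A[:,2].argsort()]
S=1.0
u=(700-A[:,1])*S/1.6; v=(860-A[:,0])/1.6
col=cv2.applyColorMap(np.clip(A[:,2]/900*255,0,255).astype(np.uint8)[:,None],cv2.COLORMAP_JET)[:,0]
for a,b,k in zip(u.astype(int),v.astype(int),col):
    if 0<=a<798 and 0<=b<598: im[b:b+2,a:a+2]=k
for x in range(-200,900,100): cv2.putText(im,str(x),(0,int((860-x)/1.6)),0,.4,(255,255,255))
for y in range(-500,700,100): cv2.putText(im,str(y),(int((700-y)/1.6),598),0,.4,(255,255,255))
cv2.imwrite('pics/map.png',im)
for nm,s in dict(lamp=(A[:,2]>690)&(A[:,2]<1000)&(A[:,0]<700)).items():
    q=A[s]; print(nm,len(q),np.percentile(q,[0,5,50,95,100],axis=0).round(0).tolist() if len(q) else '')
P=cloud(C['scene'])
for u,v in((20,0),(60,20),(100,60),(140,100),(170,145),(195,190),(215,240),(235,310),(255,360),(262,420),(230,455),(160,470),(30,180),(60,250),(110,310),(470,300),(400,400),(540,280),(350,470)): print((u,v),P[v,u].round(0))
P=cloud(C['top']); print('top')
for u,v in((145,220),(180,260),(197,290),(150,285),(290,10),(200,85),(20,330),(100,330),(250,330),(320,300),(320,380),(320,480-1),(60,300)): print((u,v),P[v,u].round(0))
E
```

```text
lamp 3568 [[239.0, -47.0, 751.0], [243.0, -26.0, 773.0], [264.0, 23.0, 803.0], [310.0, 55.0, 819.0], [339.0, 60.0, 822.0]]
(20, 0) [1013. -218.  436.]
(60, 20) [ 978. -255.  391.]
(100, 60) [570. 248. 557.]
(140, 100) [554. 237. 518.]
(170, 145) [541. 231. 471.]
(195, 190) [692. -71. 162.]
(215, 240) [679. -78.  25.]
(235, 310) [518. 224. 217.]
(255, 360) [530. 169.   1.]
(262, 420) [509. 235. -81.]
(230, 455) [ 585.  249. -229.]
(160, 470) [ 709.  296. -230.]
(30, 180) [638. 298. 471.]
(60, 250) [639. 306. 395.]
(110, 310) [636. 290. 282.]
(470, 300) [240. 236. 307.]
(400, 400) [310. 360. 306.]
(540, 280) [ 87.  45. 145.]
(350, 470) [348. 427. 306.]
top
(145, 220) [694. 329.   1.]
(180, 260) [ 691.  295. -232.]
(197, 290) [ 507.  239. -108.]
(150, 285) [ 802.  470. -534.]
(290, 10) [249.  -7. 813.]
(200, 85) [908. 103. 226.]
(20, 330) [ 95. 266. 674.]
(100, 330) [ 82. 207. 664.]
(250, 330) [ 57.  86. 643.]
(320, 300) [ 68.  18. 644.]
(320, 380) [ -2.  38. 644.]
(320, 479) [-73.  58. 647.]
(60, 300) [-101.   67. 1038.]
```

View pics/map.png

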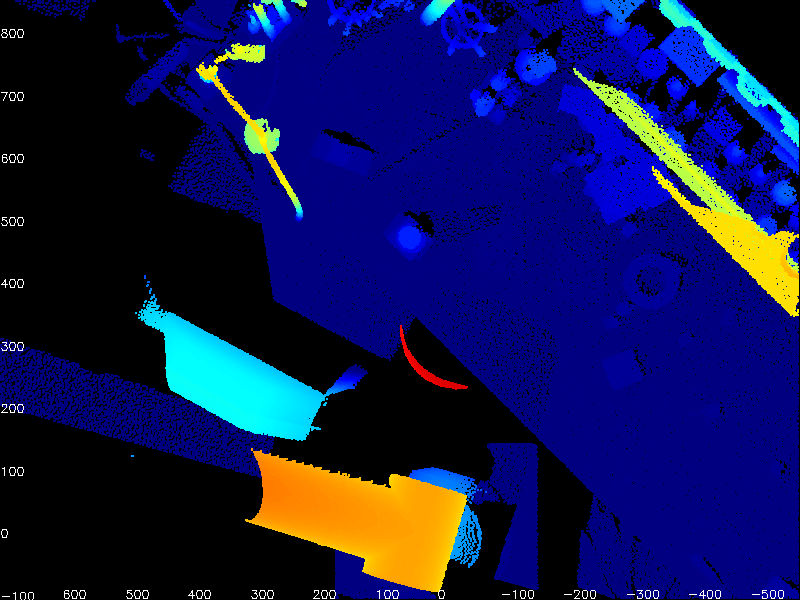

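The plan map shows the chair back from (370,480) to (190,190) with z up to about 347, a cable hanging near (520,230), and the lamp rim around (240–340, −50–60) at z above 750. My route lifts over the chair, descends near (372,215), and keeps TCP z at or below 250 over the work.

```bash
cat >> h.py <<'E'
from scipy.spatial.transform import Rotation as R
def yaw():
    y=R.from_quat(env.observe()['tool_rot']).as_matrix()[:,1]; return np.degrees(np.arctan2(y[1],y[0]))
def plan(*wps):
    """wps: (x,y,z,jaw yaw deg) -> turn (deg), shift (cm) from measured pose, tool pointing straight down"""
    o=env.observe(); R0=R.from_quat(o['tool_rot'])
    print('at',o['tcp_pos'].round(1),'yaw',round(yaw(),1),'gap',round(o['finger_gap'],3),'t',round(o['clock'],2),'F',o['contact_force'].round(1),'q',o['qpos'].round(2))
    for x,y,z,a in wps:
        a=np.radians(a); d=(a-np.radians(yaw())+np.pi)%(2*np.pi)-np.pi; a=np.radians(yaw())+d
        yv=np.array([np.cos(a),np.sin(a),0]); xv=np.array([0,0,-1.]); Rt=R.from_matrix(np.c_[xv,yv,np.cross(xv,yv)])
        print((x,y,z,round(np.degrees(a),1)),'turn',(R0.inv()*Rt).as_rotvec(degrees=True).round(1).tolist(),'shift',(R0.inv().apply(np.array([x,y,z])-o['tcp_pos'])/10).round(2).tolist())
E
python3 -c "
from h import *
y=yaw()
plan((156,527,410,y),(250,420,410,y-20),(330,300,410,y-40),(372,215,410,y-43.5),(372,215,240,y-43.5))"
```

```text
at [156.  527.2 249.7] yaw 73.5 gap 1.0 t 0.1 F [ 0.3  0.3 -0.7] q [ 1.28  0.09  0.18  1.66 -0.    1.57]
(156, 527, 410, np.float64(73.5)) turn [0.0, 0.0, 0.1] shift [-16.03, -0.04, 0.0]
(250, 420, 410, np.float64(53.5)) turn [20.0, 0.0, 0.1] shift [-16.02, -7.63, 12.05]
(330, 300, 410, np.float64(33.5)) turn [40.0, 0.0, 0.1] shift [-16.01, -16.87, 23.13]
(372, 215, 410, np.float64(30.0)) turn [43.5, 0.0, 0.1] shift [-16.01, -23.83, 29.57]
(372, 215, 240, np.float64(30.0)) turn [43.5, 0.0, 0.1] shift [0.99, -23.81, 29.57]
```

Emit:
carry_out([
  [[0, 0, 0], [-8, 0, 0], 0],
  [[0, 0, 0], [-16, 0, 0], 0],
  [[0, 0, 0], [-16, 0, 0], 0],
  [[0, 0, 0], [-16, 0, 0], 0],
  [[10, 0, 0], [-16, -3.8, 6], 0],
  [[20, 0, 0], [-16, -7.6, 12], 0],
  [[20, 0, 0], [-16, -7.6, 12], 0],
  [[20, 0, 0], [-16, -7.6, 12], 0],
  [[30, 0, 0], [-16, -12.2, 17.6], 0],
  [[40, 0, 0], [-16, -16.9, 23.1], 0],
  [[40, 0, 0], [-16, -16.9, 23.1], 0],
  [[40, 0, 0], [-16, -16.9, 23.1], 0],
  [[43.5, 0, 0], [-16, -23.8, 29.6], 0],
  [[43.5, 0, 0], [-16, -23.8, 29.6], 0],
  [[43.5, 0, 0], [-16, -23.8, 29.6], 0],
])

```text
clock: 1.98
tcp_pos: [372.7, 215.5, 409.8]
tool_rot: [0.353, 0.613, -0.354, 0.612]
contact_force: [0.0, 0.9, -0.6]
finger_gap: 1.0
```

```bash
python3 -c "
from h import *
plan((372,215,240,30),(430,120,230,75),(480.5,44.5,230,75),(480.5,44.5,115,75))"
```

```text
at [372.7 215.5 409.8] yaw 30.0 gap 1.0 t 1.98 F [ 0.   0.9 -0.6] q [ 0.52 -0.07  0.34  1.98  0.    1.57]
(372, 215, 240, np.float64(30.0)) turn [0.0, -0.0, 0.0] shift [16.98, -0.07, 0.01]
(430, 120, 230, np.float64(75.0)) turn [-45.0, -0.0, 0.0] shift [17.98, 0.2, 11.14]
(480.5, 44.5, 230, np.float64(75.0)) turn [-45.0, -0.0, 0.0] shift [17.98, 0.8, 20.2]
(480.5, 44.5, 115, np.float64(75.0)) turn [-45.0, -0.0, 0.0] shift [29.48, 0.8, 20.2]
```

Emit:
carry_out([
  [[0, 0, 0], [8, 0, 0], 0],
  [[0, 0, 0], [17, 0, 0], 0],
  [[0, 0, 0], [17, 0, 0], 0],
  [[0, 0, 0], [17, 0, 0], 0],
  [[-10, 0, 0], [18, 0.2, 5], 0],
  [[-20, 0, 0], [18, 0.2, 11.1], 0],
  [[-30, 0, 0], [18, 0.5, 15], 0],
  [[-40, 0, 0], [18, 0.8, 20.2], 0],
  [[-45, 0, 0], [18, 0.8, 20.2], 0],
  [[-45, 0, 0], [18, 0.8, 20.2], 0],
  [[-45, 0, 0], [18, 0.8, 20.2], 0],
])

```text
clock: 3.35
tcp_pos: [480.7, 45.3, 231.6]
tool_rot: [0.093, 0.701, -0.092, 0.702]
contact_force: [0.2, 1.1, 1.6]
finger_gap: 1.0
```

```bash
python3 -c "
from h import *
plan((480.5,44.5,115,75))
c=snap('scene'); save(c,'s2.png',(170,100,450,340),2.8)"
```

```text
at [480.7  45.3 231.6] yaw 75.0 gap 1.0 t 3.35 F [0.2 1.1 1.6] q [ 0.09 -0.08 -0.03  1.62  0.    0.36]
(480.5, 44.5, 115, np.float64(75.0)) turn [-0.0, 0.1, -0.0] shift [11.66, -0.09, -0.01]
```

View pics/s2.png

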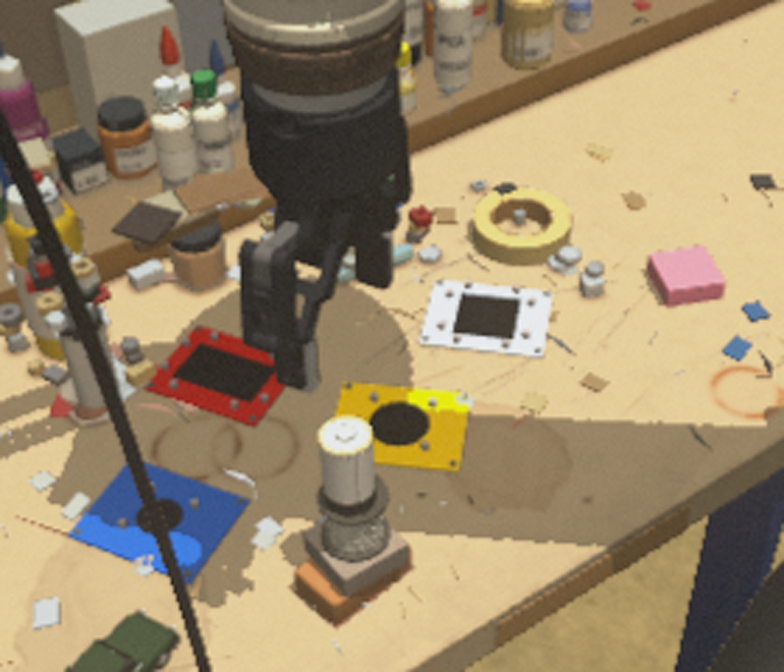

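The gripper is open above the cell at crop (345,420), with no contact. I'll descend and close.

Emit:
carry_out([
  [[0, 0, 0], [4, -0.1, 0], 0],
  [[0, 0, 0], [8, -0.1, 0], 0],
  [[0, 0, 0], [11.6, -0.1, 0], 0],
  [[0, 0, 0], [11.6, -0.1, 0], 0],
  [[0, 0, 0], [11.6, -0.1, 0], 90],
  [[0, 0, 0], [11.6, -0.1, 0], 110],
  [[0, 0, 0], [11.6, -0.1, 0], 130],
  [[0, 0, 0], [11.6, -0.1, 0], 145],
  [[0, 0, 0], [11.6, -0.1, 0], 160],
  [[0, 0, 0], [11.6, -0.1, 0], 255],
  [[0, 0, 0], [11.6, -0.1, 0], 255],
  [[0, 0, 0], [11.6, -0.1, 0], 255],
  [[0, 0, 0], [11.6, -0.1, 0], 255],
])

```text
clock: 5.03
tcp_pos: [480.3, 43.2, 114.8]
tool_rot: [0.092, 0.701, -0.092, 0.701]
contact_force: [-1.2, -1.2, 5.7]
finger_gap: 0.369
```

```bash
python3 -c "
from h import *
plan((480.5,44.5,122,75))
c=snap('scene'); save(c,'s3.png',(230,160,370,330),3)"
```

```text
at [480.3  43.2 114.8] yaw 75.0 gap 0.369 t 5.03 F [-1.2 -1.2  5.7] q [ 0.09 -0.08 -0.26  1.4  -0.    0.35]
(480.5, 44.5, 122, np.float64(75.0)) turn [-0.0, 0.0, -0.0] shift [-0.72, 0.14, -0.01]
```

View pics/s3.png

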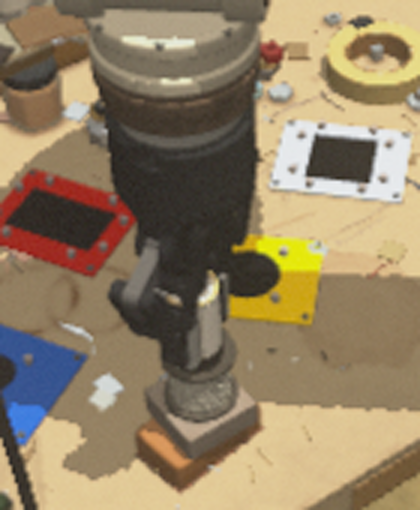

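Emit:
carry_out([
  [[0, 0, 0], [-1, 0, 0], 255],
  [[0, 0, 0], [-2.5, 0, 0], 255],
  [[0, 0, 0], [-5, 0, 0], 255],
  [[0, 0, 0], [-5, 0, 0], 255],
])

```text
clock: 5.58
tcp_pos: [481.1, 43.4, 166.6]
tool_rot: [0.093, 0.7, -0.092, 0.702]
contact_force: [0.4, 1.6, -1.9]
finger_gap: 0.37
```

```bash
python3 -c "
from h import *
plan((555,30,165,74.5),(628.5,16,165,74.5),(628.5,16,80,74.5),(628.5,16,38,74.5),(628.5,16,36,74.5))
c=snap('scene'); save(c,'s4.png',(230,160,370,330),3)"
```

```text
at [481.1  43.4 166.6] yaw 75.0 gap 0.37 t 5.58 F [ 0.4  1.6 -1.9] q [ 0.09 -0.09 -0.16  1.5   0.    0.35]
(555, 30, 165, np.float64(74.5)) turn [0.5, 0.2, -0.1] shift [0.19, 0.62, 7.48]
(628.5, 16, 165, np.float64(74.5)) turn [0.5, 0.2, -0.1] shift [0.21, 1.17, 14.95]
(628.5, 16, 80, np.float64(74.5)) turn [0.5, 0.2, -0.1] shift [8.71, 1.15, 14.92]
(628.5, 16, 38, np.float64(74.5)) turn [0.5, 0.2, -0.1] shift [12.91, 1.15, 14.9]
(628.5, 16, 36, np.float64(74.5)) turn [0.5, 0.2, -0.1] shift [13.11, 1.15, 14.9]
```

View pics/s4.png

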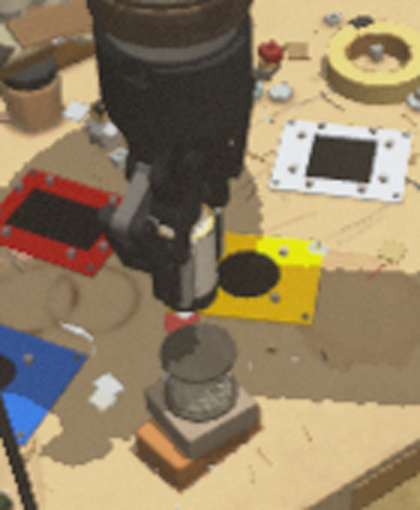

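The cell is held alone and the reel is still on the steel block. I'll carry the cell to the blue pad and hover low over it.

Emit:
carry_out([
  [[0, 0, 0], [0, 0.3, 3], 255],
  [[0, 0, 0], [0, 0.6, 7.5], 255],
  [[0, 0, 0], [0, 0.9, 12], 255],
  [[0, 0, 0], [0.2, 1.2, 14.9], 255],
  [[0, 0, 0], [0.2, 1.2, 14.9], 255],
  [[0, 0, 0], [4, 1.2, 14.9], 255],
  [[0, 0, 0], [8.7, 1.2, 14.9], 255],
  [[0, 0, 0], [11, 1.2, 14.9], 255],
  [[0, 0, 0], [12.5, 1.2, 14.9], 255],
  [[0, 0, 0], [12.5, 1.2, 14.9], 255],
  [[0, 0, 0], [12.5, 1.2, 14.9], 255],
])

```text
clock: 7.0
tcp_pos: [627.6, 16.4, 40.6]
tool_rot: [0.092, 0.7, -0.092, 0.702]
contact_force: [1.0, -0.2, -1.3]
finger_gap: 0.366
```

```bash
python3 - <<'E'
from h import *
plan((628.5,16,37,74.5),(628.5,16,35.5,74.5))
t=snap('top'); save(t,'t2.png',(225,180,345,280),5)
c=snap('scene')
for n,c in(('scene',c),('top',t)):
    P=cloud(c); Q=P[(np.hypot(P[...,0]-481,P[...,1]-44)<30)&(c['depth']>0)]; q=Q[(Q[:,2]>79)&(Q[:,2]<90)][:,:2].astype(np.float32)
    if len(q): print(n,len(q),cv2.minEnclosingCircle(q),q.mean(0))
    q=P[(np.hypot(P[...,0]-481,P[...,1]-46)<45)&(c['depth']>0)]; q=q[(q[:,2]>40)&(q[:,2]<47)][:,:2].astype(np.float32); print(cv2.minAreaRect(q))
E
```

```text
at [627.6  16.4  40.6] yaw 75.0 gap 0.366 t 7.0 F [ 1.  -0.2 -1.3] q [0.03 0.29 0.   1.28 0.   0.29]
(628.5, 16, 37, np.float64(74.5)) turn [0.5, 0.1, -0.0] shift [0.36, -0.01, 0.1]
(628.5, 16, 35.5, np.float64(74.5)) turn [0.5, 0.1, -0.0] shift [0.51, -0.01, 0.1]
scene 409 ((480.140625, 42.21979904174805), 23.93076515197754) [480.35382   43.435295]
((480.5313720703125, 45.51091003417969), (50.039764404296875, 51.36734390258789), 46.269161224365234)
((0.0, 0.0), (0.0, 0.0), 0.0)
```

View pics/t2.png

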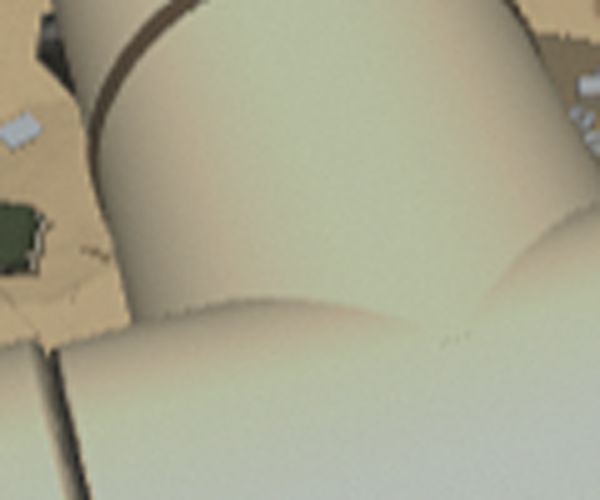

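The top view is blocked by the arm, so I'll rely on the scene camera. Lowering gently until contact.

Emit:
carry_out([
  [[0, 0, 0], [0.2, 0, 0.1], 255],
  [[0, 0, 0], [0.35, 0, 0.1], 255],
  [[0, 0, 0], [0.45, 0, 0.1], 255],
  [[0, 0, 0], [0.5, 0, 0.1], 255],
  [[0, 0, 0], [0.5, 0, 0.1], 255],
])

```text
clock: 7.72
tcp_pos: [628.3, 16.0, 35.9]
tool_rot: [0.092, 0.701, -0.092, 0.702]
contact_force: [-3.5, 0.1, 10.7]
finger_gap: 0.368
```

```bash
python3 - <<'E'
from h import *
plan((628.5,16,35,74.5))
c=snap('scene'); save(c,'s5.png',(180,220,300,320),5)
E
```

```text
at [628.3  16.   35.9] yaw 75.0 gap 0.368 t 7.72 F [-3.5  0.1 10.7] q [ 0.03  0.29 -0.    1.27 -0.    0.29]
(628.5, 16, 35, np.float64(74.5)) turn [0.5, 0.1, -0.0] shift [0.09, 0.0, 0.02]
```

View pics/s5.png

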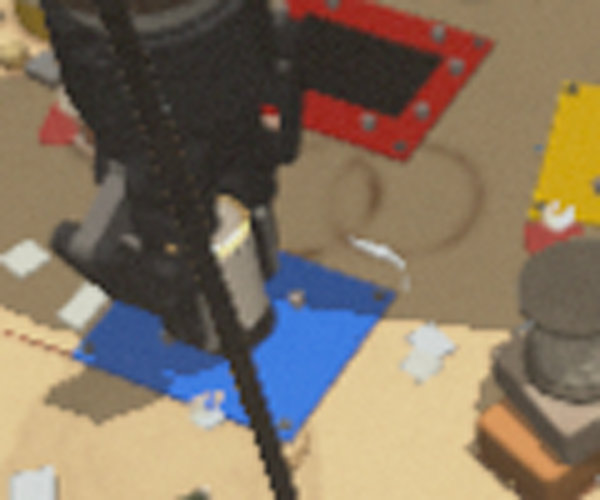

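Contact is 10.7 N at the expected height. I'll release, lift and return over the reel.

Emit:
carry_out([
  [[0, 0, 0], [0, 0, 0], 140],
  [[0, 0, 0], [0, 0, 0], 100],
  [[0, 0, 0], [0, 0, 0], 50],
  [[0, 0, 0], [0, 0, 0], 0],
  [[0, 0, 0], [0, 0, 0], 0],
  [[0, 0, 0], [0, 0, 0], 0],
  [[0, 0, 0], [-3, 0, 0], 0],
  [[0, 0, 0], [-8, 0, 0], 0],
  [[0, 0, 0], [-12.5, 0, 0], 0],
  [[0, 0, 0], [-12.5, 0, 0], 0],
  [[0, 0, 0], [-12.5, 0, 0], 0],
])

```text
clock: 9.15
tcp_pos: [628.0, 16.1, 158.7]
tool_rot: [0.092, 0.701, -0.092, 0.701]
contact_force: [-0.9, 0.9, -0.4]
finger_gap: 1.002
```

```bash
python3 - <<'E'
from h import *
plan((480.2,42.8,140,90),(480.2,42.8,61.5,90))
c=snap('scene'); P=cloud(c); q=P[(np.hypot(P[...,0]-628,P[...,1]-16)<40)&(c['depth']>0)]; q=q[(q[:,2]>58)&(q[:,2]<72)]
print(len(q),q.mean(0),cv2.minEnclosingCircle(q[:,:2].astype(np.float32)))
E
```

```text
at [628.   16.1 158.7] yaw 75.0 gap 1.002 t 9.15 F [-0.9  0.9 -0.4] q [ 0.03  0.26  0.2   1.51 -0.    0.29]
(480.2, 42.8, 140, np.float64(90.0)) turn [-15.0, -0.0, 0.0] shift [1.88, -1.24, -14.96]
(480.2, 42.8, 61.5, np.float64(90.0)) turn [-15.0, -0.0, 0.0] shift [9.73, -1.24, -14.96]
113 [626.96749478  16.90284367  60.55923413] ((629.6458129882812, 17.788881301879883), 17.118608474731445)
```

The cell is standing on blue. Next I'll descend on the reel and close.

Emit:
carry_out([
  [[-5, 0, 0], [0, -0.4, -5], 0],
  [[-10, 0, 0], [1, -0.8, -10], 0],
  [[-15, 0, 0], [1.9, -1.2, -15], 0],
  [[-15, 0, 0], [1.9, -1.2, -15], 0],
  [[-15, 0, 0], [1.9, -1.2, -15], 0],
  [[-15, 0, 0], [5, -1.2, -15], 0],
  [[-15, 0, 0], [8, -1.2, -15], 0],
  [[-15, 0, 0], [9.7, -1.2, -15], 0],
  [[-15, 0, 0], [9.7, -1.2, -15], 0],
  [[-15, 0, 0], [9.7, -1.2, -15], 60],
  [[-15, 0, 0], [9.7, -1.2, -15], 80],
  [[-15, 0, 0], [9.7, -1.2, -15], 100],
  [[-15, 0, 0], [9.7, -1.2, -15], 120],
  [[-15, 0, 0], [9.7, -1.2, -15], 255],
  [[-15, 0, 0], [9.7, -1.2, -15], 255],
  [[-15, 0, 0], [9.7, -1.2, -15], 255],
])

```text
clock: 11.2
tcp_pos: [480.5, 43.1, 63.5]
tool_rot: [-0.0, 0.707, -0.0, 0.708]
contact_force: [-2.7, -2.2, 8.7]
finger_gap: 0.503
```

```bash
python3 - <<'E'
from h import *
plan((480.2,42.8,95,90))
c=snap('scene'); save(c,'s6.png',(230,180,370,330),4)
E
```

```text
at [480.5  43.1  63.5] yaw 90.0 gap 0.503 t 11.2 F [-2.7 -2.2  8.7] q [ 0.09 -0.07 -0.34  1.3  -0.    0.09]
(480.2, 42.8, 95, np.float64(90.0)) turn [-0.0, 0.1, 0.0] shift [-3.15, -0.03, -0.03]
```

View pics/s6.png

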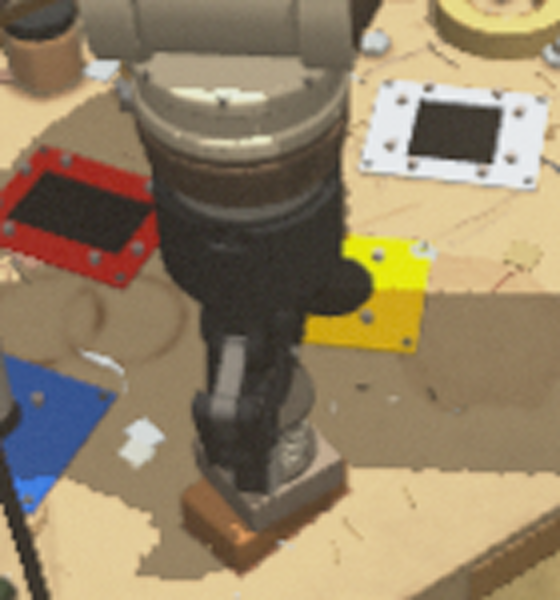

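The fingers are on the reel's flanges. I'll lift it slowly.

Emit:
carry_out([
  [[0, 0, 0], [-0.5, 0, 0], 255],
  [[0, 0, 0], [-1.2, 0, 0], 255],
  [[0, 0, 0], [-2.5, 0, 0], 255],
  [[0, 0, 0], [-4, 0, 0], 255],
  [[0, 0, 0], [-4, 0, 0], 255],
])

```text
clock: 11.88
tcp_pos: [481.0, 43.4, 104.1]
tool_rot: [0.0, 0.706, 0.0, 0.708]
contact_force: [-0.0, 0.4, -3.1]
finger_gap: 0.494
```

```bash
python3 - <<'E'
from h import *
plan((478.2,-97.5,104,90),(478.2,-97.5,40,90),(478.2,-97.5,28,90))
c=snap('scene'); save(c,'s7.png',(230,180,370,330),4)
E
```

```text
at [481.   43.4 104.1] yaw 90.0 gap 0.494 t 11.88 F [-0.   0.4 -3.1] q [ 0.09 -0.08 -0.28  1.37  0.    0.09]
(478.2, -97.5, 104, np.float64(90.0)) turn [0.0, 0.2, -0.0] shift [0.0, -14.09, -0.28]
(478.2, -97.5, 40, np.float64(90.0)) turn [0.0, 0.2, -0.0] shift [6.4, -14.09, -0.3]
(478.2, -97.5, 28, np.float64(90.0)) turn [0.0, 0.2, -0.0] shift [7.6, -14.09, -0.3]
```

View pics/s7.png

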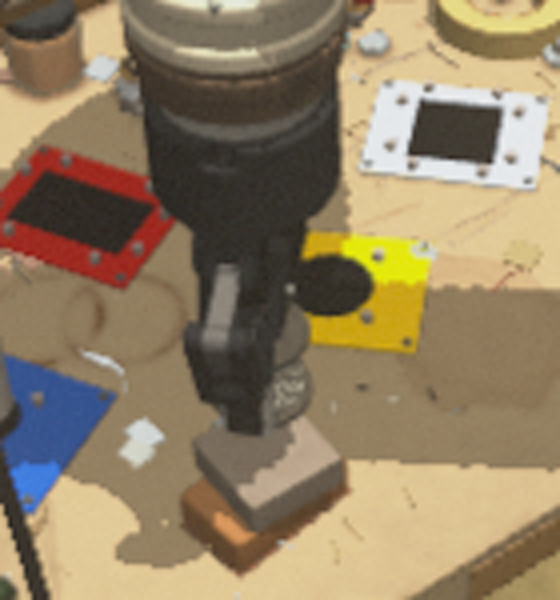

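The reel is held upright and the steel is undisturbed. I'll carry it to yellow.

Emit:
carry_out([
  [[0, 0, 0], [0, -3, 0], 255],
  [[0, 0, 0], [0, -7, 0], 255],
  [[0, 0, 0], [0, -11, -0.2], 255],
  [[0, 0, 0], [0, -14.1, -0.3], 255],
  [[0, 0, 0], [0, -14.1, -0.3], 255],
  [[0, 0, 0], [3, -14.1, -0.3], 255],
  [[0, 0, 0], [6, -14.1, -0.3], 255],
  [[0, 0, 0], [7.4, -14.1, -0.3], 255],
  [[0, 0, 0], [7.4, -14.1, -0.3], 255],
  [[0, 0, 0], [7.4, -14.1, -0.3], 255],
])

```text
clock: 13.18
tcp_pos: [477.8, -97.6, 29.4]
tool_rot: [-0.0, 0.707, 0.0, 0.708]
contact_force: [0.7, 0.3, -2.2]
finger_gap: 0.498
```

```bash
python3 - <<'E'
from h import *
plan((478.2,-97.5,23,90))
c=snap('scene'); save(c,'s8.png',(250,170,390,300),4)
P=cloud(c); m=(np.hypot(P[...,0]-478,P[...,1]+97)<24)&(P[...,2]<60)&(P[...,2]>36)&(c['depth']>0)&(P[...,0]-478>-30); q=P[m]
print(len(q),q.mean(0),np.percentile(q,[5,95],axis=0))
E
```

```text
at [477.8 -97.6  29.4] yaw 90.0 gap 0.498 t 13.18 F [ 0.7  0.3 -2.2] q [-0.2  -0.03 -0.38  1.23  0.   -0.2 ]
(478.2, -97.5, 23, np.float64(90.0)) turn [0.0, 0.1, 0.0] shift [0.64, 0.01, 0.04]
66 [462.22780666 -93.32525418  46.8015872 ] [[ 456.72381165 -109.8240634    38.96490614]
 [ 466.57148055  -79.97422322   49.83785056]]
```

View pics/s8.png

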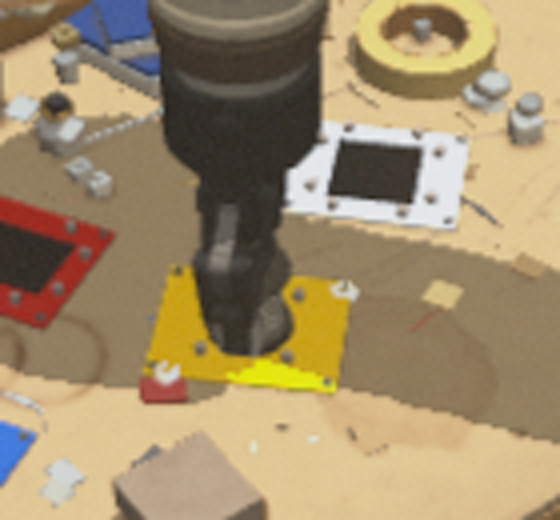

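The reel is above the middle of the yellow pad, between the front pins at crop (203,348) and (289,355). Lowering.

Emit:
carry_out([
  [[0, 0, 0], [0.2, 0, 0], 255],
  [[0, 0, 0], [0.4, 0, 0], 255],
  [[0, 0, 0], [0.5, 0, 0], 255],
  [[0, 0, 0], [0.6, 0, 0], 255],
  [[0, 0, 0], [0.6, 0, 0], 255],
])

```text
clock: 13.85
tcp_pos: [477.2, -97.8, 23.5]
tool_rot: [-0.0, 0.707, 0.0, 0.707]
contact_force: [-5.7, 0.4, 10.7]
finger_gap: 0.501
```

Contact is at the predicted height. I'll release and lift clear, then measure the reel, steel and cork.

Emit:
carry_out([
  [[0, 0, 0], [0, 0, 0], 100],
  [[0, 0, 0], [0, 0, 0], 60],
  [[0, 0, 0], [0, 0, 0], 0],
  [[0, 0, 0], [0, 0, 0], 0],
  [[0, 0, 0], [0, 0, 0], 0],
  [[0, 0, 0], [-3, 0, 0], 0],
  [[0, 0, 0], [-7, 0, 0], 0],
  [[0, 0, 0], [-11, 0, 0], 0],
  [[0, 0, 0], [-11, 0, 0], 0],
])

```text
clock: 14.98
tcp_pos: [478.6, -98.0, 135.5]
tool_rot: [-0.0, 0.705, -0.0, 0.709]
contact_force: [0.9, -0.2, -0.6]
finger_gap: 0.998
```

```bash
python3 - <<'E'
from h import *
plan()
c=snap('scene'); P=cloud(c); ok=c['depth']>0
def pts(x,y,r,lo,hi): return P[(np.hypot(P[...,0]-x,P[...,1]-y)<r)&(P[...,2]>lo)&(P[...,2]<hi)&ok]
q=pts(478,-97,35,38,50); print('reel',len(q),q.mean(0),cv2.minEnclosingCircle(q[:,:2].astype(np.float32)),np.percentile(q[:,2],[5,50,95]))
q=pts(481,45,45,41,48); print('steel',len(q),q.mean(0),cv2.minAreaRect(q[:,:2].astype(np.float32)))
q=pts(481,45,60,6,28)
q=q[q[:,2]>8]; print('cork',len(q),cv2.minAreaRect(q[:,:2].astype(np.float32)))
# visible cork faces: fit directions by colour; print hull
hsv=cv2.cvtColor(c['color'],cv2.COLOR_RGB2HSV)
h=cv2.convexHull(q[:,:2].astype(np.float32))[:,0]; print(h.round(0).tolist())
top=q[(q[:,2]>22)]; h=cv2.convexHull(top[:,:2].astype(np.float32))[:,0]; print('top',h.round(0).tolist())
save(c,'s9.png',(255,250,335,330),7)
E
```

```text
at [478.6 -98.  135.5] yaw 90.0 gap 0.998 t 14.97 F [ 0.9 -0.2 -0.6] q [-0.2  -0.08 -0.21  1.43  0.   -0.2 ]
reel 288 [477.02798718 -95.10746642  41.82250025] ((476.09600830078125, -97.0977783203125), 24.82115364074707) [39.64058434 41.8758597  43.67292802]
steel 574 [480.36719619  46.51958437  43.16183682] ((480.6784362792969, 45.225975036621094), (49.698814392089844, 51.090213775634766), 45.3421630859375)
cork 323 ((479.6182556152344, 61.57616424560547), (76.59138488769531, 44.5042724609375), 13.080212593078613)
[[519.0, 62.0], [519.0, 63.0], [516.0, 67.0], [500.0, 78.0], [490.0, 85.0], [488.0, 86.0], [486.0, 86.0], [483.0, 83.0], [473.0, 74.0], [447.0, 47.0], [447.0, 33.0], [447.0, 32.0], [448.0, 31.0], [514.0, 47.0]]
top [[515.0, 59.0], [514.0, 65.0], [511.0, 68.0], [502.0, 76.0], [487.0, 84.0], [484.0, 83.0], [473.0, 74.0], [447.0, 47.0], [447.0, 32.0], [514.0, 47.0]]
```

View pics/s9.png

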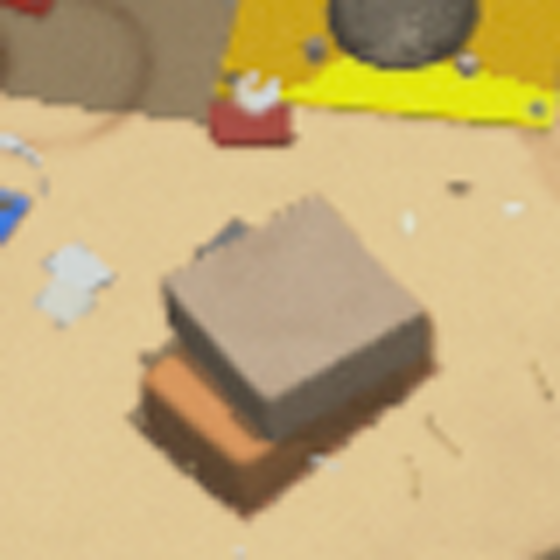

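The steel block is at (480.5, 45.3), turned 45°. The cork lies below it with its long axis at about 53°. I'll grip the steel along 135°, across the cork's short side.

```bash
python3 - <<'E'
from h import *
plan((480.5,45.3,120,135.3),(480.5,45.3,41.5,135.3))
E
```

```text
at [477.9 -97.9 133.5] yaw 90.0 gap 0.997 t 15.03 F [-0.3  0.1 -1.7] q [-0.2  -0.08 -0.21  1.43 -0.   -0.2 ]
(480.5, 45.3, 120, np.float64(135.3)) turn [-45.3, 0.1, 0.1] shift [1.34, 14.32, 0.26]
(480.5, 45.3, 41.5, np.float64(135.3)) turn [-45.3, 0.1, 0.1] shift [9.19, 14.33, 0.24]
```

Emit:
carry_out([
  [[-10, 0, 0], [0, 4, 0], 0],
  [[-20, 0, 0], [0.5, 8, 0.1], 0],
  [[-30, 0, 0], [1, 12, 0.2], 0],
  [[-40, 0, 0], [1.4, 14.3, 0.3], 0],
  [[-45.3, 0, 0], [1.4, 14.3, 0.3], 0],
  [[-45.3, 0, 0], [1.4, 14.3, 0.3], 0],
  [[-45.3, 0, 0], [5, 14.3, 0.3], 0],
  [[-45.3, 0, 0], [8, 14.3, 0.3], 0],
  [[-45.3, 0, 0], [9.2, 14.3, 0.3], 0],
  [[-45.3, 0, 0], [9.2, 14.3, 0.3], 0],
  [[-45.3, 0, 0], [9.2, 14.3, 0.3], 0],
  [[-45.3, 0, 0], [9.2, 14.3, 0.3], 60],
  [[-45.3, 0, 0], [9.2, 14.3, 0.3], 75],
  [[-45.3, 0, 0], [9.2, 14.3, 0.3], 90],
  [[-45.3, 0, 0], [9.2, 14.3, 0.3], 105],
  [[-45.3, 0, 0], [9.2, 14.3, 0.3], 255],
  [[-45.3, 0, 0], [9.2, 14.3, 0.3], 255],
  [[-45.3, 0, 0], [9.2, 14.3, 0.3], 255],
])

```text
clock: 17.27
tcp_pos: [480.7, 45.0, 41.1]
tool_rot: [-0.273, 0.652, 0.272, 0.653]
contact_force: [0.0, -2.4, 6.2]
finger_gap: 0.571
```

Emit:
carry_out([
  [[0, 0, 0], [-0.5, 0, 0], 255],
  [[0, 0, 0], [-1.2, 0, 0], 255],
  [[0, 0, 0], [-2.5, 0, 0], 255],
  [[0, 0, 0], [-5, 0, 0], 255],
  [[0, 0, 0], [-6.5, 0, 0], 255],
  [[0, 0, 0], [-6.5, 0, 0], 255],
])

```text
clock: 18.02
tcp_pos: [480.8, 45.4, 106.6]
tool_rot: [-0.273, 0.652, 0.272, 0.653]
contact_force: [1.5, 0.0, -4.4]
finger_gap: 0.573
```

```bash
python3 - <<'E'
from h import *
plan((450,-100,107,112),(428.6,-228.2,107,89),(428.6,-228.2,30,89),(428.6,-228.2,21.1,89))
c=snap('scene'); P=cloud(c); ok=c['depth']>0
q=P[(np.hypot(P[...,0]-481,P[...,1]-45)<50)&(P[...,2]>20)&(P[...,2]<30)&ok]; print('cork',len(q),q.mean(0),cv2.minAreaRect(q[:,:2].astype(np.float32)))
q=P[(np.hypot(P[...,0]-481,P[...,1]-45)<50)&(P[...,2]>70)&(P[...,2]<100)&ok]; print('held',len(q),q.mean(0) if len(q) else '', )
E
```

```text
at [480.8  45.4 106.6] yaw 135.3 gap 0.573 t 18.02 F [ 1.5  0.  -4.4] q [ 0.09 -0.08 -0.27  1.38 -0.   -0.7 ]
(450, -100, 107, np.float64(112.0)) turn [23.3, 0.1, 0.1] shift [-0.05, -8.03, -12.5]
(428.6, -228.2, 107, np.float64(89.0)) turn [46.3, 0.1, 0.0] shift [-0.06, -15.52, -23.12]
(428.6, -228.2, 30, np.float64(89.0)) turn [46.3, 0.1, 0.0] shift [7.64, -15.51, -23.14]
(428.6, -228.2, 21.1, np.float64(89.0)) turn [46.3, 0.1, 0.0] shift [8.53, -15.51, -23.14]
cork 654 [482.67786564  49.90973111  23.02728384] ((482.4910583496094, 46.64158630371094), (70.58346557617188, 43.134483337402344), 52.91627883911133)
held 103 [481.23217616  67.83128167  95.07816574]
```

The steel is held, with −4.4 N matching its weight. The cork is at (482, 46), long axis 53°. Carrying the steel to white.

Emit:
carry_out([
  [[5, 0, 0], [0, -2, -3], 255],
  [[12, 0, 0], [0, -4, -6.5], 255],
  [[20, 0, 0], [0, -7, -10.5], 255],
  [[28, 0, 0], [0, -10, -15], 255],
  [[36, 0, 0], [0, -13, -19.3], 255],
  [[44, 0, 0], [0, -15.5, -23.1], 255],
  [[46.3, 0, 0], [0, -15.5, -23.1], 255],
  [[46.3, 0, 0], [0, -15.5, -23.1], 255],
  [[46.3, 0, 0], [3, -15.5, -23.1], 255],
  [[46.3, 0, 0], [6, -15.5, -23.1], 255],
  [[46.3, 0, 0], [7.6, -15.5, -23.1], 255],
  [[46.3, 0, 0], [7.6, -15.5, -23.1], 255],
  [[46.3, 0, 0], [7.6, -15.5, -23.1], 255],
])

```text
clock: 19.7
tcp_pos: [428.4, -228.1, 30.3]
tool_rot: [0.006, 0.707, -0.006, 0.707]
contact_force: [0.7, -1.0, -2.2]
finger_gap: 0.571
```

```bash
python3 - <<'E'
from h import *
plan((428.6,-228.2,21,89))
c=snap('scene'); save(c,'s10.png',(295,160,395,250),6)
E
```

```text
at [ 428.4 -228.1   30.3] yaw 89.0 gap 0.571 t 19.7 F [ 0.7 -1.  -2.2] q [-0.49 -0.04 -0.38  1.23 -0.   -0.47]
(428.6, -228.2, 21, np.float64(89.0)) turn [0.0, 0.1, 0.0] shift [0.93, -0.01, 0.02]
```

View pics/s10.png

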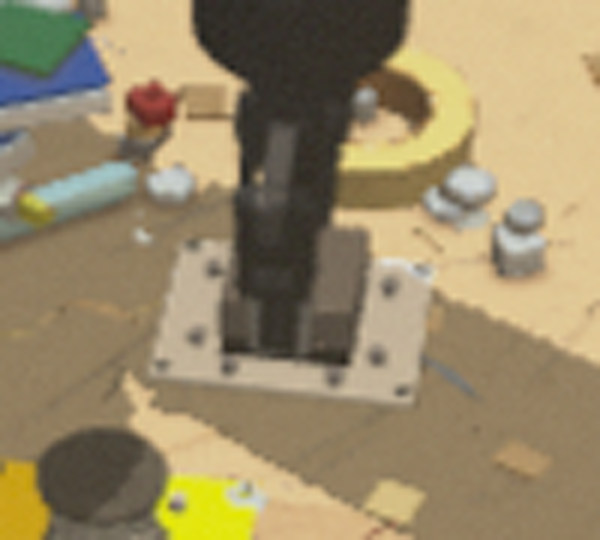

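The steel is centred among the white pad's pins at crop (198,335), (377,355), (229,367) and (335,377). The tape is close by, so I'll open only partly when releasing.

Emit:
carry_out([
  [[0, 0, 0], [0.3, 0, 0], 255],
  [[0, 0, 0], [0.6, 0, 0], 255],
  [[0, 0, 0], [0.8, 0, 0], 255],
  [[0, 0, 0], [0.9, 0, 0], 255],
  [[0, 0, 0], [0.95, 0, 0], 255],
  [[0, 0, 0], [0.95, 0, 0], 255],
])

```text
clock: 20.5
tcp_pos: [427.8, -228.0, 21.1]
tool_rot: [0.006, 0.707, -0.006, 0.707]
contact_force: [-6.0, 2.9, 9.8]
finger_gap: 0.569
```

Emit:
carry_out([
  [[0, 0, 0], [0, 0, 0], 95],
  [[0, 0, 0], [0, 0, 0], 80],
  [[0, 0, 0], [0, 0, 0], 78],
  [[0, 0, 0], [0, 0, 0], 78],
  [[0, 0, 0], [-2, 0, 0], 78],
  [[0, 0, 0], [-6, 0, 0], 78],
  [[0, 0, 0], [-10, 0, 0], 0],
  [[0, 0, 0], [-10, 0, 0], 0],
  [[0, 0, 0], [-10, 0, 0], 0],
])

```text
clock: 21.62
tcp_pos: [427.7, -227.9, 119.2]
tool_rot: [0.006, 0.707, -0.006, 0.707]
contact_force: [0.2, 0.8, -0.1]
finger_gap: 1.002
```

```bash
python3 - <<'E'
from h import *
plan((482,46,110,143),(482,46,21,143))
c=snap('scene'); P=cloud(c); ok=c['depth']>0
def pts(x,y,r,lo,hi): return P[(np.hypot(P[...,0]-x,P[...,1]-y)<r)&(P[...,2]>lo)&(P[...,2]<hi)&ok]
q=pts(428,-228,42,19,32); print('steel',len(q),q.mean(0),cv2.minAreaRect(q[:,:2].astype(np.float32)))
q=pts(412,-335,60,14,30); print('tape',len(q),cv2.minEnclosingCircle(q[:,:2].astype(np.float32)))
q=pts(482,46,50,20,30); print('cork',len(q),q.mean(0),cv2.minAreaRect(q[:,:2].astype(np.float32)))
E
```

```text
at [ 427.7 -227.9  119.2] yaw 89.0 gap 1.002 t 21.62 F [ 0.2  0.8 -0.1] q [-0.49 -0.08 -0.24  1.41 -0.   -0.47]
(482, 46, 110, np.float64(143.0)) turn [-54.0, -0.0, -0.0] shift [0.92, 27.48, 4.96]
(482, 46, 21, np.float64(143.0)) turn [-54.0, -0.0, -0.0] shift [9.82, 27.48, 4.96]
steel 345 [ 426.08492334 -223.46064328   22.87528546] ((426.222900390625, -224.96168518066406), (54.05524826049805, 49.775150299072266), 89.38397979736328)
tape 397 ((402.6607666015625, -338.4283142089844), 56.15811538696289)
cork 679 [482.37301746  48.18375929  22.99196853] ((481.69842529296875, 47.09658432006836), (71.28117370605469, 43.81254577636719), 55.697235107421875)
```

The steel is seated. Now the cork: jaw at 144°, TCP at z 21.

Emit:
carry_out([
  [[-9, 0, 0], [0, 5, 0.8], 0],
  [[-18, 0, 0], [0, 10, 1.6], 0],
  [[-27, 0, 0], [0, 15, 2.6], 0],
  [[-36, 0, 0], [0, 20, 3.6], 0],
  [[-45, 0, 0], [0.5, 25, 4.5], 0],
  [[-54, 0, 0], [1, 27.5, 5], 0],
  [[-55, 0, 0], [1, 27.5, 5], 0],
  [[-55, 0, 0], [4, 27.5, 5], 0],
  [[-55, 0, 0], [8, 27.5, 5], 0],
  [[-55, 0, 0], [9.8, 27.5, 5], 0],
  [[-55, 0, 0], [9.8, 27.5, 5], 0],
  [[-55, 0, 0], [9.8, 27.5, 5], 0],
  [[-55, 0, 0], [9.8, 27.5, 5], 75],
  [[-55, 0, 0], [9.8, 27.5, 5], 95],
  [[-55, 0, 0], [9.8, 27.5, 5], 110],
  [[-55, 0, 0], [9.8, 27.5, 5], 130],
  [[-55, 0, 0], [9.8, 27.5, 5], 255],
  [[-55, 0, 0], [9.8, 27.5, 5], 255],
  [[-55, 0, 0], [9.8, 27.5, 5], 255],
])

```text
clock: 24.05
tcp_pos: [482.8, 46.2, 22.3]
tool_rot: [-0.321, 0.63, 0.321, 0.63]
contact_force: [-1.7, -0.2, 5.9]
finger_gap: 0.477
```

Emit:
carry_out([
  [[0, 0, 0], [-0.5, 0, 0], 255],
  [[0, 0, 0], [-2, 0, 0], 255],
  [[0, 0, 0], [-5, 0, 0], 255],
  [[0, 0, 0], [-8, 0, 0], 255],
  [[0, 0, 0], [-8, 0, 0], 255],
  [[0, 0, 0], [-8, 0, 0], 255],
])

```text
clock: 24.8
tcp_pos: [482.4, 46.1, 101.5]
tool_rot: [-0.321, 0.63, 0.321, 0.63]
contact_force: [-0.3, 0.9, -1.1]
finger_gap: 0.481
```

```bash
python3 - <<'E'
from h import *
plan((622.4,-132,101,74.4),(622.4,-132,35,74.4),(622.4,-132,25,74.4))
E
```

```text
at [482.4  46.1 101.5] yaw 144.0 gap 0.481 t 24.8 F [-0.3  0.9 -1.1] q [ 0.1  -0.07 -0.27  1.37  0.   -0.85]
(622.4, -132, 101, np.float64(74.4)) turn [69.6, -0.0, -0.0] shift [0.05, -21.8, -6.18]
(622.4, -132, 35, np.float64(74.4)) turn [69.6, -0.0, -0.0] shift [6.65, -21.8, -6.18]
(622.4, -132, 25, np.float64(74.4)) turn [69.6, -0.0, -0.0] shift [7.65, -21.8, -6.18]
```

Emit:
carry_out([
  [[9, 0, 0], [-0.5, -2.5, -0.7], 255],
  [[18, 0, 0], [-0.5, -5.5, -1.6], 255],
  [[27, 0, 0], [-0.5, -8.5, -2.4], 255],
  [[36, 0, 0], [-0.5, -11.5, -3.3], 255],
  [[45, 0, 0], [-0.5, -14.5, -4.1], 255],
  [[54, 0, 0], [-0.5, -17.5, -5], 255],
  [[63, 0, 0], [0, -20.5, -5.8], 255],
  [[69.6, 0, 0], [0, -21.8, -6.2], 255],
  [[69.6, 0, 0], [0, -21.8, -6.2], 255],
  [[69.6, 0, 0], [3, -21.8, -6.2], 255],
  [[69.6, 0, 0], [5.5, -21.8, -6.2], 255],
  [[69.6, 0, 0], [6.6, -21.8, -6.2], 255],
  [[69.6, 0, 0], [6.6, -21.8, -6.2], 255],
  [[69.6, 0, 0], [6.6, -21.8, -6.2], 255],
])

```text
clock: 26.55
tcp_pos: [623.0, -132.1, 37.0]
tool_rot: [0.096, 0.7, -0.096, 0.701]
contact_force: [0.2, 0.4, -1.4]
finger_gap: 0.476
```

```bash
python3 - <<'E'
from h import *
plan((622.4,-132,26,74.4))
c=snap('scene'); P=cloud(c); ok=c['depth']>0
q=P[(np.hypot(P[...,0]-622,P[...,1]+132)<50)&(P[...,2]>12)&(P[...,2]<40)&ok]
hsv=cv2.cvtColor(c['color'],cv2.COLOR_RGB2HSV)
H,S,V=[hsv[...,i].astype(int) for i in range(3)]
m=(np.hypot(P[...,0]-622,P[...,1]+132)<50)&(P[...,2]>11)&(P[...,2]<42)&ok&(S>100)&(H<20)&(V>50)
q=P[m]; print(len(q),q.mean(0),np.percentile(q[:,2],[5,50,95]),cv2.minAreaRect(q[:,:2].astype(np.float32)))
E
```

```text
at [ 623.  -132.1   37. ] yaw 74.5 gap 0.476 t 26.55 F [ 0.2  0.4 -1.4] q [-0.21  0.31  0.02  1.28  0.    0.06]
(622.4, -132, 26, np.float64(74.4)) turn [0.1, 0.1, -0.0] shift [1.1, -0.01, -0.06]
446 [ 606.81126138 -121.07167983   31.94052081] [15.52190169 36.11092957 39.03542005] ((619.7152709960938, -129.63758850097656), (45.62163543701172, 71.05648040771484), 73.85101318359375)
```

The cork is aligned with the red pad to within 1° and about 2 mm. Lowering.

Emit:
carry_out([
  [[0, 0, 0], [0.4, 0, 0], 255],
  [[0, 0, 0], [0.8, 0, 0], 255],
  [[0, 0, 0], [1, 0, 0], 255],
  [[0, 0, 0], [1.1, 0, 0], 255],
  [[0, 0, 0], [1.15, 0, 0], 255],
  [[0, 0, 0], [1.15, 0, 0], 255],
])

```text
clock: 27.35
tcp_pos: [622.4, -132.1, 26.3]
tool_rot: [0.096, 0.7, -0.096, 0.701]
contact_force: [-8.6, 1.1, 15.6]
finger_gap: 0.477
```

Emit:
carry_out([
  [[0, 0, 0], [0, 0, 0], 110],
  [[0, 0, 0], [0, 0, 0], 90],
  [[0, 0, 0], [0, 0, 0], 70],
  [[0, 0, 0], [0, 0, 0], 70],
  [[0, 0, 0], [-3, 0, 0], 70],
  [[0, 0, 0], [-8, 0, 0], 70],
  [[0, 0, 0], [-14, 0, 0], 70],
  [[0, 0, 0], [-14, 0, 0], 70],
  [[0, 0, 0], [-17, 0, 0], 0],
  [[0, 0, 0], [-17, 0, 0], 0],
  [[0, 0, 0], [-17, 0, 0], 0],
])

```text
clock: 28.72
tcp_pos: [622.4, -132.1, 193.0]
tool_rot: [0.096, 0.701, -0.096, 0.7]
contact_force: [-0.2, -0.3, -0.5]
finger_gap: 1.002
```

```bash
python3 - <<'E'
from h import *
plan((400,130,200,74.4))
c=snap('scene'); P=cloud(c); ok=c['depth']>0; save(c,'s11.png',(170,140,400,370),2.6)
T=dict(blue=(628.5,16,64,23),yellow=(478.2,-97.5,43,30),white=(428.6,-228.2,24,45),red=(622.4,-132,28,50))
for k,(x,y,z,r) in T.items():
    q=P[(np.hypot(P[...,0]-x,P[...,1]-y)<r)&(P[...,2]>z-3.5)&(P[...,2]<z+6)&ok]; n=len(q)
    A=np.c_[q[:,:2]-q[:,:2].mean(0),np.ones(n)]; f=np.linalg.lstsq(A,q[:,2],rcond=None)[0]
    print(k,n,q.mean(0).round(1),'tilt',f[:2].round(3),cv2.minAreaRect(q[:,:2].astype(np.float32)))
E
```

```text
at [ 622.4 -132.1  193. ] yaw 74.4 gap 1.002 t 28.73 F [-0.2 -0.3 -0.5] q [-0.21  0.29  0.29  1.58  0.    0.06]
(400, 130, 200, np.float64(74.4)) turn [0.0, -0.1, 0.0] shift [-0.67, 19.27, -28.46]
blue 55 [628.2  17.   61.6] tilt [-0.013  0.003] ((627.9952392578125, 19.128738403320312), (30.64554786682129, 27.75984764099121), 55.79032516479492)
yellow 283 [477.1 -95.3  41.7] tilt [0.001 0.004] ((477.5842590332031, -96.05430603027344), (43.25286102294922, 45.84571838378906), 13.075596809387207)
white 321 [ 426.2 -224.2   22.9] tilt [0.003 0.004] ((426.0185241699219, -225.0245361328125), (52.24884796142578, 49.92061233520508), 88.00446319580078)
red 418 [ 620.1 -127.8   26.9] tilt [0.001 0.007] ((620.5182495117188, -128.6970672607422), (43.89719772338867, 70.84571075439453), 74.51757049560547)
```

View pics/s11.png

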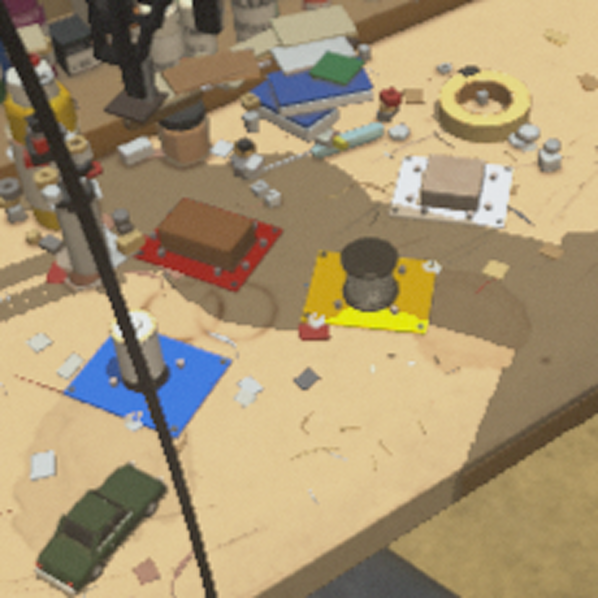

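```bash
python3 -c "
from h import *
print(env.job_done())"
```

```text
the job is handed in; nothing more can be done
None
```

I took the stack apart and set all four things on their pads: the cell on blue, the reel on yellow, the steel block on white and the sanding block on red. I handed the job in at about 28.7 s on the clock. It gave no verdict.

- **Setting down:** each piece touched its pad at the expected height with 10–16 N. Each was released there, and nothing fell.
- **Position:** the last scene-camera check puts each piece within about 4 mm of its pad's middle. Every fitted top was level, with tilts of 0.013 rad or less.
- **Bystanders:** the green car and the tape roll look unmoved in the last picture. The gripper was empty, about 190 mm up, and touching nothing.
- **Disagreements:** the two cameras differed by 2–4 mm on pad positions, so I used averages. The arm blocked the top camera when I tried it over the blue pad, and I did not use it again after the start, so the final check rests on the scene camera alone. That camera's height readings came out 1–2 mm low on every piece, which I put down to calibration.

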